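# Feel along the glass edge, then shut the case

### The job

The glass lid of the walnut display case stands part open: with shut fingertips dipped just below the glass in the opening, stroke lightly along the lid's bare leading edge to feel for chips, from beside the rail nearest you right across to the far rail. Stay in touch with the edge all the way, without shoving the lid back more than a finger's breadth. Then push the lid fully home by its overhanging other end without forcing it; do not grip the glass, and leave everything else where it lies.

Things in the scene. Friction and masses are not known exactly. Their poses are not given: they have to be found in the camera images.
- case: Shallow walnut display case, fixed to the table: 200 mm along its x, 300 mm along its y, 54 mm high. Origin under its centre on the table, z up. At yaw 0 its +x points away from the robot; it stands turned up to 15 degrees either way. Two grooved rails run along y, 12 mm thick, centred at x = -94 and +94 mm: 176 mm open between them, tops 54 mm above the table, 8 mm above the glass.
- groove (a point): Middle of the case's closed (-y) end, at the bottom of the groove that takes the lid's leading edge: case frame (0, -144, 46) mm. The inner face of this end wall is at y = -138 mm, its top 54 mm above the table. The opposite (+y) end wall is low, 40.5 mm, outer face at y = 147 mm; the lid passes over it.
- floor (a point): Middle of the case's inner floor, lined with grey felt, 8 mm above the table. The watch heads and the band lying on it reach at most 20 mm above the table.
- lid: Clear glass lid, ends greenish, 188 mm along x, 294 along y, 4 thick; axes as the case's. Held in the rails: it only slides along y, against about 4 N of friction, stays where left, cannot be lifted. Origin: middle of its leading (-y) edge, top face, 46 mm above the table; case y = -144 mm when home, -54 to -4 at the start (90 to 140 mm open). It could go 30 mm farther open.
- lid_end (a point): Middle of the lid's other (+y) end, on the top face, 294 mm from the lid's origin. At the start it overhangs the case's low end wall by 93 to 143 mm, the glass 42 to 46 mm above the table with nothing under it; fully home it stands 3 mm proud of that wall.
- head_red: Bystander: red plastic watch head, 40 mm across, 12 mm high, lying on the case floor. Origin under its centre.
- head_steel: Bystander: steel watch head, 40 mm across, 12 mm high, lying on the case floor. Origin under its centre.
- band_flat: Bystander: steel link band laid flat on the case floor, 130 x 20 mm, 6 mm high. Origin under its centre.
- bracelet: Bystander: closed silver steel link bracelet lying on its side on the table, oval of about 70 x 58 mm, 18 mm high. Origin under its centre.
- loupe: Bystander: brass jeweller's loupe standing on the table, 35 mm across, 30 mm high. Origin under its centre.
- pliers: Bystander: orange-handled pliers lying on the table, 140 x 50 mm, 10 mm high. Origin at the pivot.
- screwdriver: Bystander: small screwdriver lying on the table, 110 mm long. Origin under its middle.
- pin_block: Bystander: grey slotted plastic block for driving pins, 60 x 36 mm, 25 mm high, on the table. Origin under its centre.

How it is judged:
By the outcome, as a careful person would: the job done as asked, in the order asked, and still so for the second after the job is handed in, with the robot touching nothing.
It also fails if it takes over 59 s, if anything falls off the work surface, if the arm or the gripper's body presses on something with over 40 N, if the wrist force passes 120 N, or if a joint passes its speed limit or range.

### The arm

A 7-joint arm with a two-finger parallel gripper is mounted at the origin on the work surface. World frame = base frame: x ahead of the robot, y to its left, z up, the work surface at z = 0. Lengths are in m, angles in rad, forces in N, time in s.
With the tool pointing down it reaches from about 0.425 to 0.95 m from the base axis. Payload 16.7 kg.
Tool frame: the origin (TCP) lies at the very end of the fingers, on their centre line; the grasp point (between the pads) lies 19 mm behind it (arm.grasp_offset is the distance from the TCP to the grasp point, in m); z points along the fingers, y is the direction in which the jaws open and shut (so a half turn about z gives the same grasp; the last joint's range is limited). The gripper opens to 94 mm and grips with 3 to 60 N. Pads are 16 mm wide; open, the fingers measure 119 mm over their backs; the gripper's body (75 mm by 177 mm) begins 78 mm behind the grasp point.
Start: joints at [1.081, 0.426, 0.074, 1.606, -0.034, 1.111, -0.067], TCP at [0.226, -0.636, 0.205] pointing down, gripper open.
Joint ranges: [-2.85, 2.85], [-0.5, 2.14], [-1.23, 1.37], [0.21, 2.46], [-1.02, 4.16], [0.16, 2.05], [-2.73, 2.73]. Speed limits (rad/s): [1.89, 1.89, 2.39, 2.39, 3.01, 3.01, 3.01].

### API

Orientations are given as a unit quaternion [w, x, y, z].
In Python, from station import arm gives the robot as it stands. The module is installed in compiled form; this text tells all that it offers.
- The arm moves only by the tool drive_tool, never from a script. Its argument "plan" is a list of rows, each an object with "translation": the shift along the tool's x, y, z in mm, a list of three; "roll": the turn about the tool's z in degrees. In form: [{"translation": [dx, dy, dz], "roll": roll}, ...]. A call has 1 to 5 rows; each row is the pose to reach, as a shift and turn from the pose commanded when the call began, along the tool's axes at that moment; what a row does not reach only later rows make up. A row lasts 1/10 s, in which the tool goes at most 50 mm and 8.59 degrees, less where a joint would pass 70% of its speed; a pose out of reach is approached as far as the arm can. A call with a gripper value outside its range is refused whole. "gripper" is the opening, from 0 (shut) to 1 (fully open), set as the call begins (left out, the last holds). The fingers move at their own pace and stop on an object; the grip force is fixed at half the most. Time passes only in rows, so rows that repeat a pose let the fingers close. It gives the time, the measured TCP pose, the force and the opening at its end, in the units of the state.
- arm.sense(): the state, without advancing time (a new reading comes with each control period).
- arm.get_image(name): name is "side" or "top" or "wrist"; returns a dict with "pixels" (400x640x3 uint8, red, green, blue), "fx", "fy", "cx", "cy" (pixels), "k1" (the pictures are not rectified: a ray, as slopes to the right and down, at radius r is drawn at 1 + k1 r^2 times it, then the intrinsics apply), "rvec" (rotation vector, rad) and "tvec" (3), from world to camera coordinates, as OpenCV has them. Camera axes: x right, y down, z forward; pixel columns grow to the right and rows downward; lengths in m; the calibration is good to about 2 mm. A picture is of the moment at which its call begins. There is no depth.
- arm.finish_job(): hands the job in, once; it reports no verdict.
The state is a dict: "time": time; "qpos": joint angles; "joint_velocities": joint speeds; "joint_efforts": joint torques, N m; "position": TCP position; "tcp_rot": TCP orientation; "contact_force": force on the tool from outside, world axes, zero at the start; "wrist_torque": the same for the moment, N m; "opening": opening from 0.0 (shut) to 1.0 (fully open).
Only numpy, scipy, OpenCV 4.12 (cv2) and the standard library are available. Lean on these libraries where they do the work, as an engineer would, in place of code of your own. Each camera call takes 0.05 s, during which the arm holds its last target. There are 200 camera calls.

## Working session

There is one attempt and no reset: what is moved stays moved. The work goes in short steps, Python scripts to look and compute and a tool call to move; the robot and the scene stay as the last step left them, time stands still between calls to the robot, and variables do not carry over. Pictures are saved under pics/ and viewed, about 8 in all and at most 12, crops included, and the job is handed in when it is done.

Besides the shell and the picture viewer there is one more tool, called after ">>>" as name([rows], argument=value, ...), one row to a line, values as JSON. drive_tool: Moves the arm, as the interface text tells. Its arguments: {"type":"object","properties":{"plan":{"type":"array"},"gripper":{"type":"number"}},"required":["plan"]}

```bash
ls; mkdir -p pics; cat > h.py <<'E'
import numpy as np, cv2
from station import arm
def cam(im):
    R=cv2.Rodrigues(np.array(im["rvec"],float))[0]; t=np.array(im["tvec"],float).ravel(); return R,t
def ray(im,u,v):
    R,t=cam(im); K=np.array([[im["fx"],0,im["cx"]],[0,im["fy"],im["cy"]],[0,0,1.]])
    p=cv2.undistortPoints(np.array([[[u,v]]],float),K,np.array([im["k1"],0,0,0.]))[0,0]
    return -R.T@t, R.T@np.array([p[0],p[1],1.])
def onplane(im,u,v,z):
    c,d=ray(im,u,v); return c+d*(z-c[2])/d[2]
def proj(im,P):
    K=np.array([[im["fx"],0,im["cx"]],[0,im["fy"],im["cy"]],[0,0,1.]])
    return cv2.projectPoints(np.array(P,float).reshape(-1,3),np.array(im["rvec"],float),np.array(im["tvec"],float),K,np.array([im["k1"],0,0,0.]))[0][:,0]
def save(im,n): cv2.imwrite(f"pics/{n}.png",im["pixels"][:,:,::-1])
E
python3 - <<'E'
from h import *
import pickle
for n in ["top","side"]:
    im=arm.get_image(n); save(im,n+"0"); pickle.dump(im,open(n+"0.pkl","wb")); R,t=cam(im); print(n,-R.T@t,R[2],im["fx"],im["k1"])
s=arm.sense(); print({k:np.round(v,3) for k,v in s.items()})
E
```

```text
pics
top [ 0.50626385 -0.08534115  0.76186875] [ 0.07902499 -0.01591414 -0.9967456 ] 369.8418064104123 0.006059198066929258
side [0.16671265 0.34280797 0.49167435] [ 0.52734863 -0.6145842  -0.58667681] 366.7217257723563 -0.06097121746813563
{'time': np.float64(0.1), 'qpos': array([ 1.08 ,  0.427,  0.074,  1.607, -0.034,  1.111, -0.067]), 'joint_velocities': array([-0.   ,  0.   , -0.001, -0.002,  0.002,  0.001, -0.001]), 'joint_efforts': array([ 8.0000e-03, -9.3747e+01,  3.6770e+00, -4.5504e+01, -4.9000e-02,
        1.7000e-02,  0.0000e+00]), 'position': array([ 0.225, -0.636,  0.205]), 'tcp_rot': array([-0.001,  0.986,  0.17 , -0.   ]), 'contact_force': array([-0.496, -1.078, -0.837]), 'wrist_torque': array([ 0.024, -0.022, -0.021]), 'opening': np.float64(1.003)}
```

View pics/top0.png

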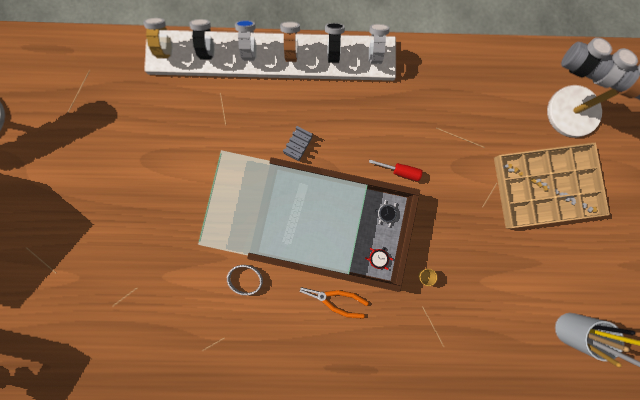

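View pics/side0.png

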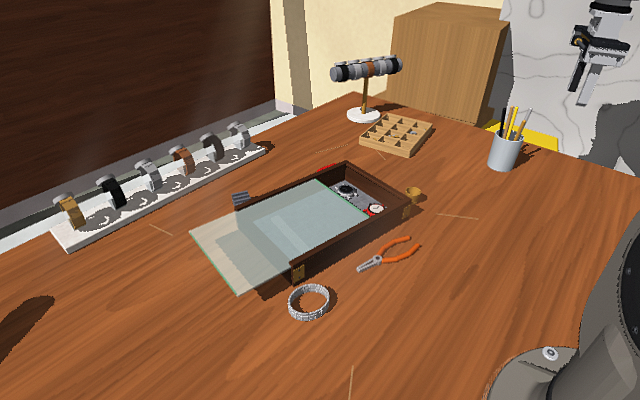

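Top view: the closed end of the case is on the right (about (418,190) to (403,291)). The lid's leading edge runs (367,184)–(350,273) and the overhanging end (221,151)–(199,244). The side view agrees. I'll take a closer crop for accurate corners.

```bash
python3 - <<'E'
from h import *
import pickle
im=pickle.load(open("top0.pkl","rb"))
c=im["pixels"][140:300,190:440,::-1]; cv2.imwrite("pics/crop.png",cv2.resize(c,None,fx=3.2,fy=3.2,interpolation=cv2.INTER_CUBIC))
# green edge pixels
p=im["pixels"].astype(int); g=(p[...,1]-p[...,0]>25)&(p[...,1]-p[...,2]>5)
g[:140]=0;g[300:]=0;g[:,:190]=0;g[:,440:]=0
n,l,st,ce=cv2.connectedComponentsWithStats(g.astype(np.uint8),connectivity=8)
for i in range(1,n):
    if st[i,4]>8: print(st[i],ce[i])
E
```

```text
[348 185  19  89 107] [357.17757009 229.34579439]
```

View pics/crop.png

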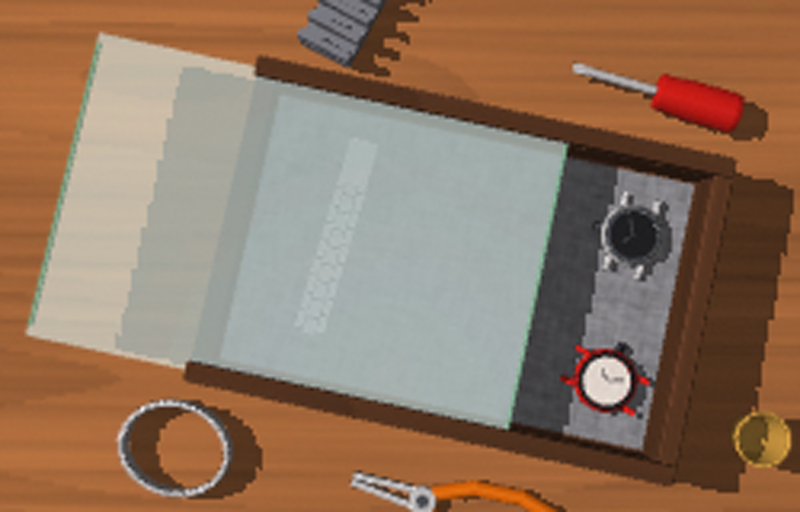

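```bash
python3 - <<'E'
from h import *
import pickle
im=pickle.load(open("top0.pkl","rb"))
P=lambda u,v,z: onplane(im,190+(u+.5)/3.2-.5,140+(v+.5)/3.2-.5,z)
for n,u,v,z in [("FL",258,57,.054),("FR",735,160,.054),("NR",672,483,.054),("NL",187,364,.054),("NLb",185,378,.054),("leadF",568,143,.046),("leadN",511,430,.046),("endF",100,34,.046),("endN",28,333,.046)]:
    print(n,np.round(P(u,v,z)*1000,1))
p=im["pixels"].astype(int); g=(p[...,1]-p[...,0]>25)&(p[...,1]-p[...,2]>5)
g[:140]=0;g[300:]=0;g[:,:190]=0;g[:,440:]=0
v,u=np.nonzero(g); W=np.array([onplane(im,a,b,.045) for a,b in zip(u,v)])
q=cv2.fitLine(W[:,:2].astype(np.float32),cv2.DIST_HUBER,0,.001,.001).ravel()
print("lead dir",q, "yaw from x",np.degrees(np.arctan(q[1]/q[0])))
E
```

```text
FL [657.4  11.9  54. ]
FR [ 600.5 -277.7   54. ]
NR [ 407.4 -239.8   54. ]
NL [472.3  48.4  54. ]
NLb [464.1  49.2  54. ]
leadF [ 610.  -177.4   46. ]
leadN [ 436.  -144.8   46. ]
endF [671.2 109.7  46. ]
endN [488.8 145.2  46. ]
lead dir [ 0.19309169  0.9811807   0.5412743  -0.06161638] yaw from x 78.86673
```

>>> drive_tool([
  {"translation": [35, -35, 0], "roll": 0},
  {"translation": [70, -70, 0], "roll": 0},
  {"translation": [105, -105, 0], "roll": 0},
  {"translation": [140, -140, 0], "roll": 0},
  {"translation": [170, -170, 0], "roll": 0},
], gripper=0)

```text
time: 0.6
position: [0.3297, -0.4166, 0.2053]
tcp_rot: [-0.0, 0.985, 0.17, -0.0]
contact_force: [1.3, -0.2, 0.6]
opening: 0.608
```

>>> drive_tool([
  {"translation": [35, -35, 0], "roll": 0},
  {"translation": [70, -70, 0], "roll": 0},
  {"translation": [105, -105, 0], "roll": 0},
  {"translation": [140, -140, 0], "roll": 0},
  {"translation": [170, -170, 0], "roll": 0},
])

```text
time: 1.1
position: [0.4329, -0.1996, 0.2055]
tcp_rot: [-0.0, 0.985, 0.17, 0.0]
contact_force: [1.4, -1.3, -0.5]
opening: 0.184
```

>>> drive_tool([
  {"translation": [18, -23, 0], "roll": 7},
  {"translation": [18, -23, 0], "roll": 15},
  {"translation": [18, -23, 0], "roll": 23},
  {"translation": [18, -23, 0], "roll": 30.6},
  {"translation": [18, -23, 0], "roll": 30.6},
])

```text
time: 1.6
position: [0.4415, -0.1743, 0.2053]
tcp_rot: [-0.0, 0.995, -0.098, -0.0]
contact_force: [0.2, 1.0, 0.7]
opening: 0.001
```

```bash
cat >> h.py <<'E'
th=np.radians(-11.1); EX=np.array([np.cos(th),np.sin(th)]); EY=np.array([-np.sin(th),np.cos(th)])
def st():
    s=arm.sense(); p=np.array(s["position"])*1000; f=np.array(s["contact_force"])
    from scipy.spatial.transform import Rotation as Ro
    q=np.array(s["tcp_rot"]); R=Ro.from_quat(np.r_[q[1:],q[0]]).as_matrix()
    print("t",round(float(s["time"]),2),"casex",round(p[:2]@EX-544.3,1),"casey",round(p[:2]@EY+6.5,1),"z",round(p[2],1),"Fx,Fy,Fz case",np.round([f[:2]@EX,f[:2]@EY,f[2]],2),"open",round(float(s["opening"]),3),"toolx",np.degrees(np.arctan2(R[1,0],R[0,0])).round(2),"toolz",R[:,2].round(3))
E
python3 - <<'E'
from h import *
import pickle
st()
a=pickle.load(open("top0.pkl","rb"));b=pickle.load(open("side0.pkl","rb"))
for A,B in [((190+28/3.2,140+333/3.2),(239,295)),((190+100/3.2,140+34/3.2),(190,232)),((190+568/3.2,140+143/3.2),(318,180))]:
    c,d=ray(a,*A);e,f=ray(b,*B); k=np.linalg.lstsq(np.c_[d,-f],e-c,rcond=None)[0]; p,q=c+d*k[0],e+f*k[1]; print((p*1000).round(1),(q*1000).round(1))
im=arm.get_image("wrist"); save(im,"w1"); R,t=cam(im); print(-R.T@t)
E
```

```text
t 1.6 casex -77.5 casey -79.5 z 205.3 Fx,Fy,Fz case [-0.04  1.05  0.69] open 0.001 toolx -11.21 toolz [-0.  0. -1.]
[488.1 144.6  45.8] [486.6 143.2  45.3]
[671.1 109.6  43.7] [669.3 107.6  42.8]
[ 610.  -178.7   41.1] [ 604.9 -182.9   40.9]
[ 0.5237731  -0.18983417  0.38366584]
```

View pics/w1.png

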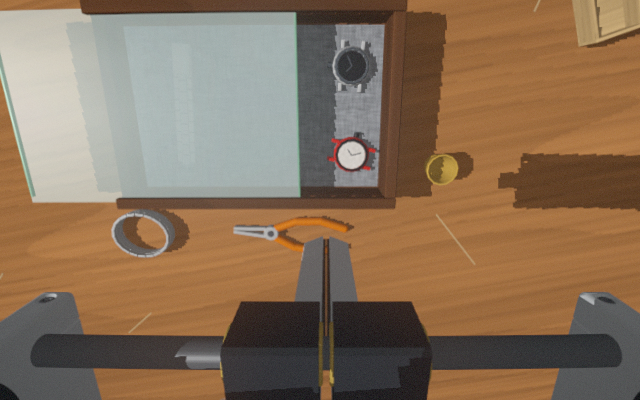

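The wrist view shows the lead edge at u≈296–300 (v 12–197), the near rail top at v≈199–207 and the end wall at u≈380–405. I'll check these against the case frame.

```bash
python3 - <<'E'
from h import *
im=arm.get_image("wrist")
for n,u,v,z in [("leadF",297,12,.046),("leadN",300,197,.046),("near rail in",330,198,.054),("near rail out",330,207,.054),("far in",330,12,.054),("endwall out F",406,12,.054),("endwall out N",395,205,.054)]:
    p=onplane(im,u,v,z)*1000; print(n,"case x %.1f y %.1f"%(p[:2]@EX-544.3,p[:2]@EY+6.5))
E
```

```text
leadF case x 87.6 y -52.1
leadN case x -89.5 y -51.5
near rail in case x -88.2 y -83.5
near rail out case x -98.1 y -83.6
far in case x 85.7 y -82.4
endwall out F case x 86.1 y -150.8
endwall out N case x -95.7 y -151.9
```

>>> drive_tool([
  {"translation": [1, 0, 40], "roll": 0},
  {"translation": [1, 0, 80], "roll": 0},
  {"translation": [1, 0, 115], "roll": 0},
  {"translation": [1, 0, 130], "roll": 0},
  {"translation": [1, 0, 130], "roll": 0},
])

```text
time: 2.2
position: [0.4412, -0.1741, 0.0735]
tcp_rot: [-0.001, 0.995, -0.095, -0.002]
contact_force: [1.2, -0.7, 0.3]
opening: 0.004
```

>>> drive_tool([
  {"translation": [0, 0, 15], "roll": 0},
  {"translation": [0, 0, 30], "roll": 0},
  {"translation": [0, 0, 39], "roll": 0},
  {"translation": [0, 0, 39], "roll": 0},
  {"translation": [0, 0, 39], "roll": 0},
])

```text
time: 2.7
position: [0.4431, -0.1747, 0.0372]
tcp_rot: [0.0, 0.995, -0.096, 0.0]
contact_force: [0.3, 1.0, 0.7]
opening: 0.007
```

```bash
python3 -c "
from h import *
st()"
```

```text
t 2.7 casex -75.9 casey -79.6 z 37.2 Fx,Fy,Fz case [0.1  1.04 0.65] open 0.007 toolx -11.04 toolz [ 0.001 -0.    -1.   ]
```

>>> drive_tool([
  {"translation": [0, -4, 0], "roll": 0},
  {"translation": [0, -8, 0], "roll": 0},
  {"translation": [0, -11, 0], "roll": 0},
  {"translation": [0, -12, 0], "roll": 0},
  {"translation": [0, -12, 0], "roll": 0},
])

```text
time: 3.2
position: [0.4451, -0.1626, 0.0366]
tcp_rot: [-0.0, 0.995, -0.096, 0.0]
contact_force: [0.8, 0.4, -0.3]
opening: 0.01
```

>>> drive_tool([
  {"translation": [0, -0.5, 0], "roll": 0},
  {"translation": [0, -1, 0], "roll": 0},
  {"translation": [0, -1.5, 0], "roll": 0},
  {"translation": [0, -1.5, 0], "roll": 0},
])

```text
time: 3.6
position: [0.4452, -0.1613, 0.0365]
tcp_rot: [-0.0, 0.995, -0.096, -0.0]
contact_force: [-0.3, -0.2, -0.3]
opening: 0.002
```

>>> drive_tool([
  {"translation": [0, -0.5, 0], "roll": 0},
  {"translation": [0, -1, 0], "roll": 0},
  {"translation": [0, -1, 0], "roll": 0},
  {"translation": [0, -1, 0], "roll": 0},
])

```text
time: 4.0
position: [0.4454, -0.1603, 0.0365]
tcp_rot: [-0.0, 0.995, -0.096, -0.0]
contact_force: [0.2, -0.2, 0.5]
opening: 0.004
```

>>> drive_tool([
  {"translation": [0, -0.5, 0], "roll": 0},
  {"translation": [0, -1, 0], "roll": 0},
  {"translation": [0, -1, 0], "roll": 0},
  {"translation": [0, -1, 0], "roll": 0},
])

```text
time: 4.4
position: [0.4457, -0.1593, 0.0365]
tcp_rot: [-0.0, 0.995, -0.096, -0.0]
contact_force: [-0.1, -0.2, -0.1]
opening: 0.005
```

>>> drive_tool([
  {"translation": [0, -0.5, 0], "roll": 0},
  {"translation": [0, -1, 0], "roll": 0},
  {"translation": [0, -1, 0], "roll": 0},
  {"translation": [0, -1, 0], "roll": 0},
])

```text
time: 4.8
position: [0.4458, -0.1587, 0.0365]
tcp_rot: [0.0, 0.995, -0.097, -0.0]
contact_force: [-0.0, -4.7, 0.3]
opening: 0.003
```

>>> drive_tool([
  {"translation": [3, -0.1, 0], "roll": 0},
  {"translation": [8, -0.2, 0], "roll": 0},
  {"translation": [13, -0.4, 0], "roll": 0},
  {"translation": [18, -0.5, 0], "roll": 0},
  {"translation": [23, -0.6, 0], "roll": 0},
])

```text
time: 5.3
position: [0.4688, -0.1623, 0.0364]
tcp_rot: [-0.0, 0.995, -0.097, -0.0]
contact_force: [-2.8, -3.9, 0.4]
opening: 0.002
```

```bash
python3 -c "
from h import *
st()"
```

```text
t 5.3 casex -53.0 casey -62.5 z 36.4 Fx,Fy,Fz case [-2.02 -4.39  0.41] open 0.002 toolx -11.08 toolz [-0.  0. -1.]
```

>>> drive_tool([
  {"translation": [5, -0.1, 0], "roll": 0},
  {"translation": [10, -0.2, 0], "roll": 0},
  {"translation": [15, -0.3, 0], "roll": 0},
  {"translation": [20, -0.4, 0], "roll": 0},
  {"translation": [25, -0.5, 0], "roll": 0},
])

```text
time: 5.8
position: [0.4935, -0.1666, 0.0365]
tcp_rot: [-0.0, 0.995, -0.097, -0.0]
contact_force: [-3.5, -3.0, 0.1]
opening: 0.005
```

>>> drive_tool([
  {"translation": [5, -0.1, 0], "roll": 0},
  {"translation": [10, -0.2, 0], "roll": 0},
  {"translation": [15, -0.3, 0], "roll": 0},
  {"translation": [20, -0.4, 0], "roll": 0},
  {"translation": [25, -0.5, 0], "roll": 0},
])

```text
time: 6.3
position: [0.5182, -0.1709, 0.0365]
tcp_rot: [-0.0, 0.995, -0.096, -0.0]
contact_force: [-4.1, -2.3, 0.4]
opening: 0.004
```

```bash
python3 -c "
from h import *
st()"
```

```text
t 6.3 casex -2.9 casey -61.4 z 36.5 Fx,Fy,Fz case [-3.57 -3.07  0.4 ] open 0.004 toolx -11.07 toolz [-0.  0. -1.]
```

>>> drive_tool([
  {"translation": [5, -0.2, 0], "roll": 0},
  {"translation": [10, -0.4, 0], "roll": 0},
  {"translation": [15, -0.6, 0], "roll": 0},
  {"translation": [20, -0.7, 0], "roll": 0},
  {"translation": [25, -0.8, 0], "roll": 0},
])

```text
time: 6.8
position: [0.5429, -0.1749, 0.0365]
tcp_rot: [-0.0, 0.995, -0.097, 0.0]
contact_force: [-3.9, -2.8, 0.3]
opening: 0.002
```

>>> drive_tool([
  {"translation": [5, -0.2, 0], "roll": 0},
  {"translation": [10, -0.3, 0], "roll": 0},
  {"translation": [15, -0.5, 0], "roll": 0},
  {"translation": [20, -0.6, 0], "roll": 0},
  {"translation": [25, -0.7, 0], "roll": 0},
])

```text
time: 7.3
position: [0.5676, -0.179, 0.0365]
tcp_rot: [-0.0, 0.995, -0.097, -0.0]
contact_force: [-3.4, -2.7, -0.9]
opening: 0.004
```

```bash
python3 -c "
from h import *
st()
im=arm.get_image('wrist'); save(im,'w2')"
```

```text
t 7.3 casex 47.1 casey -59.9 z 36.5 Fx,Fy,Fz case [-2.8  -3.34 -0.94] open 0.004 toolx -11.08 toolz [ 0.  0. -1.]
```

View pics/w2.png

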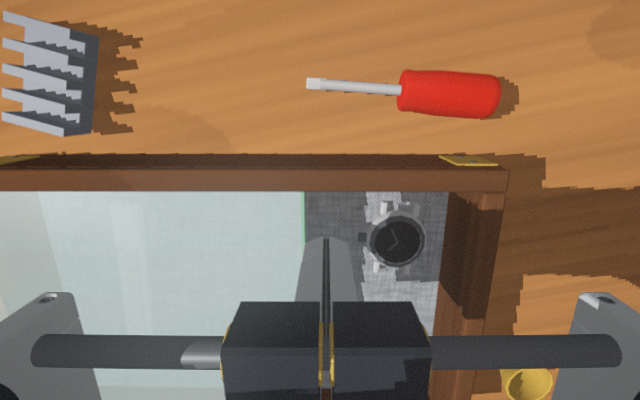

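The wrist view shows the finger's left flank on the lead edge (u≈303), and the far rail inner edge at v≈190. Next I'll finish the stroke to the far rail.

>>> drive_tool([
  {"translation": [5, -0.2, 0], "roll": 0},
  {"translation": [10, -0.3, 0], "roll": 0},
  {"translation": [15, -0.5, 0], "roll": 0},
  {"translation": [20, -0.6, 0], "roll": 0},
  {"translation": [25, -0.7, 0], "roll": 0},
])

```text
time: 7.85
position: [0.5922, -0.1831, 0.0365]
tcp_rot: [-0.0, 0.995, -0.097, -0.0]
contact_force: [-3.5, -4.0, 0.2]
opening: 0.006
```

>>> drive_tool([
  {"translation": [2, -0.1, 0], "roll": 0},
  {"translation": [4, -0.2, 0], "roll": 0},
  {"translation": [5, -0.3, 0], "roll": 0},
  {"translation": [5, -0.3, 0], "roll": 0},
])

```text
time: 8.25
position: [0.5969, -0.1837, 0.0365]
tcp_rot: [-0.0, 0.995, -0.097, 0.0]
contact_force: [-1.9, -3.7, -0.1]
opening: 0.001
```

```bash
python3 -c "
from h import *
st()"
```

```text
t 8.25 casex 76.8 casey -58.9 z 36.5 Fx,Fy,Fz case [-1.12 -3.96 -0.14] open 0.001 toolx -11.08 toolz [ 0.  0. -1.]
```

>>> drive_tool([
  {"translation": [-1, 6, 0], "roll": 0},
  {"translation": [-2, 12, 0], "roll": 0},
  {"translation": [-2, 12, -25], "roll": 0},
  {"translation": [-2, 12, -55], "roll": 0},
  {"translation": [-2, 12, -80], "roll": 0},
])

```text
time: 8.75
position: [0.5927, -0.1954, 0.118]
tcp_rot: [-0.0, 0.995, -0.097, 0.0]
contact_force: [-0.5, 0.0, 0.3]
opening: 0.004
```

>>> drive_tool([
  {"translation": [-8, -40, 0], "roll": 0},
  {"translation": [-16, -80, 0], "roll": 0},
  {"translation": [-24, -120, 0], "roll": 0},
  {"translation": [-32, -160, 0], "roll": 0},
  {"translation": [-40, -200, 0], "roll": 0},
])

```text
time: 9.25
position: [0.5917, 0.0102, 0.1169]
tcp_rot: [-0.0, 0.995, -0.097, 0.0]
contact_force: [0.7, -0.1, -0.0]
opening: 0.006
```

>>> drive_tool([
  {"translation": [-9, -34, 0], "roll": 0},
  {"translation": [-18, -68, 0], "roll": 0},
  {"translation": [-27, -102, 0], "roll": 0},
  {"translation": [-35, -124, 0], "roll": 0},
  {"translation": [-35, -124, 0], "roll": 0},
])

```text
time: 9.75
position: [0.5806, 0.1413, 0.1168]
tcp_rot: [-0.001, 0.996, -0.094, 0.0]
contact_force: [-0.2, -0.7, -0.0]
opening: 0.007
```

```bash
python3 -c "
from h import *
st()
im=arm.get_image('top'); save(im,'top1')"
```

```text
t 9.75 casex -1.8 casey 256.9 z 116.8 Fx,Fy,Fz case [-0.05 -0.72 -0.02] open 0.007 toolx -10.8 toolz [ 0.001  0.002 -1.   ]
```

View pics/top1.png

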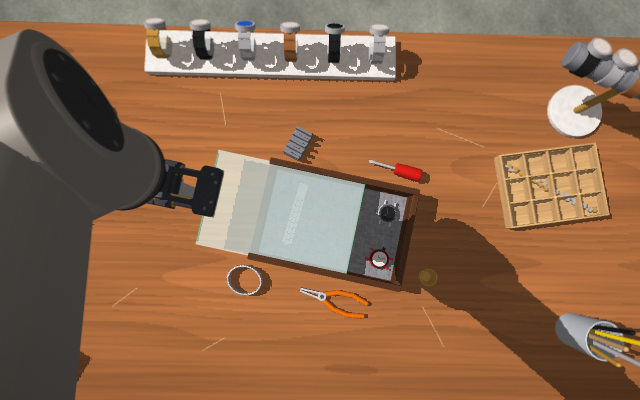

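Nothing has been disturbed, and the hand is above the overhanging end. I need to go about 22 mm further out before descending.

>>> drive_tool([
  {"translation": [0, -14, 0], "roll": 0},
  {"translation": [0, -24, 0], "roll": 0},
  {"translation": [0, -24, 0], "roll": 0},
  {"translation": [0, -24, 20], "roll": 0},
  {"translation": [0, -24, 40], "roll": 0},
])

```text
time: 10.3
position: [0.5863, 0.1605, 0.0764]
tcp_rot: [-0.0, 0.995, -0.097, 0.001]
contact_force: [0.9, -0.6, -1.2]
opening: 0.007
```

```bash
python3 -c "
from h import *
st()"
```

```text
t 10.3 casex 0.2 casey 276.8 z 76.4 Fx,Fy,Fz case [ 0.96 -0.39 -1.19] open 0.007 toolx -11.11 toolz [ 0.001  0.    -1.   ]
```

Descend to z≈39 (below the glass but above 36 mm), then approach.

>>> drive_tool([
  {"translation": [0, 0, 18], "roll": 0},
  {"translation": [0, 0, 34], "roll": 0},
  {"translation": [0, 0, 37], "roll": 0},
  {"translation": [0, 0, 37], "roll": 0},
  {"translation": [0, 4, 37], "roll": 0},
])

```text
time: 10.8
position: [0.5855, 0.1574, 0.0403]
tcp_rot: [-0.0, 0.995, -0.096, 0.0]
contact_force: [0.4, 0.2, 0.6]
opening: 0.008
```

>>> drive_tool([
  {"translation": [0, 3, 0], "roll": 0},
  {"translation": [0, 5, 0], "roll": 0},
  {"translation": [0, 7, 0], "roll": 0},
  {"translation": [0, 9, 0], "roll": 0},
  {"translation": [0, 11, 0], "roll": 0},
])

```text
time: 11.3
position: [0.5828, 0.1459, 0.0396]
tcp_rot: [-0.0, 0.995, -0.097, 0.0]
contact_force: [-0.1, 0.5, 0.5]
opening: 0.002
```

>>> drive_tool([
  {"translation": [0, 2, 0], "roll": 0},
  {"translation": [0, 4, 0], "roll": 0},
  {"translation": [0, 6, 0], "roll": 0},
  {"translation": [0, 8, 0], "roll": 0},
  {"translation": [0, 10, 0], "roll": 0},
])

```text
time: 11.8
position: [0.5811, 0.1368, 0.0397]
tcp_rot: [-0.0, 0.995, -0.096, 0.0]
contact_force: [1.1, 4.0, 0.6]
opening: 0.005
```

```bash
python3 -c "
from h import *
st()"
```

```text
t 11.8 casex -0.4 casey 252.6 z 39.7 Fx,Fy,Fz case [0.35 4.11 0.55] open 0.005 toolx -11.05 toolz [ 0.001  0.001 -1.   ]
```

>>> drive_tool([
  {"translation": [0, 5, 0], "roll": 0},
  {"translation": [0, 10, 0], "roll": 0},
  {"translation": [0, 15, 0], "roll": 0},
  {"translation": [0, 20, 0], "roll": 0},
  {"translation": [0, 25, 0], "roll": 0},
])

```text
time: 12.3
position: [0.5761, 0.1113, 0.0396]
tcp_rot: [-0.0, 0.995, -0.097, 0.0]
contact_force: [0.7, 3.7, 1.6]
opening: 0.006
```

>>> drive_tool([
  {"translation": [0, 5, 0], "roll": 0},
  {"translation": [0, 10, 0], "roll": 0},
  {"translation": [0, 15, 0], "roll": 0},
  {"translation": [0, 20, 0], "roll": 0},
  {"translation": [0, 25, 0], "roll": 0},
])

```text
time: 12.8
position: [0.5713, 0.0868, 0.0395]
tcp_rot: [-0.0, 0.995, -0.097, 0.0]
contact_force: [0.7, 3.9, 4.4]
opening: 0.006
```

>>> drive_tool([
  {"translation": [0, 5, 0], "roll": 0},
  {"translation": [0, 10, 0], "roll": 0},
  {"translation": [0, 15, 0], "roll": 0},
  {"translation": [0, 20, 0], "roll": 0},
  {"translation": [0, 25, 0], "roll": 0},
])

```text
time: 13.3
position: [0.5665, 0.0622, 0.0395]
tcp_rot: [-0.0, 0.995, -0.097, -0.0]
contact_force: [-0.5, 4.6, 4.2]
opening: 0.004
```

```bash
python3 -c "
from h import *
st()"
```

```text
t 13.3 casex -0.4 casey 176.6 z 39.5 Fx,Fy,Fz case [-1.38  4.4   4.2 ] open 0.004 toolx -11.08 toolz [-0.  0. -1.]
```

>>> drive_tool([
  {"translation": [0, 3, 0], "roll": 0},
  {"translation": [0, 6, 0], "roll": 0},
  {"translation": [0, 8, 0], "roll": 0},
  {"translation": [0, 9, 0], "roll": 0},
  {"translation": [0, 10, 0], "roll": 0},
])

```text
time: 13.8
position: [0.5646, 0.0529, 0.0395]
tcp_rot: [-0.0, 0.995, -0.096, -0.0]
contact_force: [-0.8, 4.4, 3.9]
opening: 0.001
```

>>> drive_tool([
  {"translation": [0, 0.5, 0], "roll": 0},
  {"translation": [0, 1, 0], "roll": 0},
  {"translation": [0, 1.5, 0], "roll": 0},
  {"translation": [0, 1.5, 0], "roll": 0},
])

```text
time: 14.2
position: [0.5643, 0.0513, 0.0395]
tcp_rot: [-0.0, 0.995, -0.097, -0.0]
contact_force: [-1.3, 4.0, 4.3]
opening: 0.005
```

```bash
python3 -c "
from h import *
st()"
```

```text
t 14.2 casex -0.4 casey 165.5 z 39.5 Fx,Fy,Fz case [-2.03  3.71  4.35] open 0.005 toolx -11.08 toolz [-0.  0. -1.]
```

>>> drive_tool([
  {"translation": [0, 0.5, 0], "roll": 0},
  {"translation": [0, 1, 0], "roll": 0},
  {"translation": [0, 1, 0], "roll": 0},
])

```text
time: 14.5
position: [0.5641, 0.0503, 0.0395]
tcp_rot: [0.0, 0.995, -0.097, -0.0]
contact_force: [-1.7, 3.1, 4.1]
opening: 0.004
```

>>> drive_tool([
  {"translation": [0, 0.5, 0], "roll": 0},
  {"translation": [0, 1, 0], "roll": 0},
  {"translation": [0, 1, 0], "roll": 0},
])

```text
time: 14.8
position: [0.5639, 0.0493, 0.0395]
tcp_rot: [0.0, 0.995, -0.097, -0.0]
contact_force: [-1.1, 3.1, 2.6]
opening: 0.005
```

>>> drive_tool([
  {"translation": [0, 0.3, 0], "roll": 0},
  {"translation": [0, 0.6, 0], "roll": 0},
  {"translation": [0, 0.6, 0], "roll": 0},
])

```text
time: 15.1
position: [0.5638, 0.0488, 0.0395]
tcp_rot: [-0.0, 0.995, -0.097, -0.0]
contact_force: [-0.7, 3.8, 3.8]
opening: 0.003
```

```bash
python3 -c "
from h import *
st()"
```

```text
t 15.1 casex -0.4 casey 162.9 z 39.5 Fx,Fy,Fz case [-1.43  3.59  3.85] open 0.003 toolx -11.08 toolz [-0.  0. -1.]
```

>>> drive_tool([
  {"translation": [0, 0.3, 0], "roll": 0},
  {"translation": [0, 0.6, 0], "roll": 0},
  {"translation": [0, 0.6, 0], "roll": 0},
])

```text
time: 15.4
position: [0.5637, 0.0481, 0.0395]
tcp_rot: [-0.0, 0.995, -0.097, -0.0]
contact_force: [-0.8, 4.2, 3.7]
opening: 0.003
```

>>> drive_tool([
  {"translation": [0, 0.3, 0], "roll": 0},
  {"translation": [0, 0.6, 0], "roll": 0},
  {"translation": [0, 0.6, 0], "roll": 0},
])

```text
time: 15.7
position: [0.5636, 0.0476, 0.0395]
tcp_rot: [-0.0, 0.995, -0.097, 0.0]
contact_force: [-1.4, 4.0, 3.9]
opening: 0.005
```

>>> drive_tool([
  {"translation": [0, 0.3, 0], "roll": 0},
  {"translation": [0, 0.6, 0], "roll": 0},
  {"translation": [0, 0.6, 0], "roll": 0},
])

```text
time: 16.0
position: [0.5635, 0.047, 0.0395]
tcp_rot: [0.0, 0.995, -0.097, -0.0]
contact_force: [-2.4, 3.5, 3.5]
opening: 0.006
```

>>> drive_tool([
  {"translation": [0, 0.3, 0], "roll": 0},
  {"translation": [0, 0.5, 0], "roll": 0},
  {"translation": [0, 0.5, 0], "roll": 0},
])

```text
time: 16.3
position: [0.5634, 0.0465, 0.0395]
tcp_rot: [-0.0, 0.995, -0.097, -0.0]
contact_force: [-1.1, 4.2, 3.8]
opening: 0.006
```

>>> drive_tool([
  {"translation": [0, 0.3, 0], "roll": 0},
  {"translation": [0, 0.5, 0], "roll": 0},
  {"translation": [0, 0.5, 0], "roll": 0},
])

```text
time: 16.6
position: [0.5633, 0.046, 0.0395]
tcp_rot: [-0.0, 0.995, -0.097, -0.0]
contact_force: [-1.8, 3.3, 3.4]
opening: 0.005
```

>>> drive_tool([
  {"translation": [0, 0.3, 0], "roll": 0},
  {"translation": [0, 0.5, 0], "roll": 0},
  {"translation": [0, 0.5, 0], "roll": 0},
])

```text
time: 16.9
position: [0.5632, 0.0455, 0.0395]
tcp_rot: [-0.0, 0.995, -0.097, 0.0]
contact_force: [-1.6, 3.9, 4.0]
opening: 0.006
```

```bash
python3 -c "
from h import *
st()
im=arm.get_image('side'); c=im['pixels'][150:310,180:430,::-1]; cv2.imwrite('pics/side2.png',cv2.resize(c,None,fx=3.2,fy=3.2,interpolation=cv2.INTER_CUBIC))
"
```

```text
t 16.9 casex -0.4 casey 159.6 z 39.5 Fx,Fy,Fz case [-2.32  3.55  4.05] open 0.006 toolx -11.08 toolz [ 0.  0. -1.]
```

View pics/side2.png

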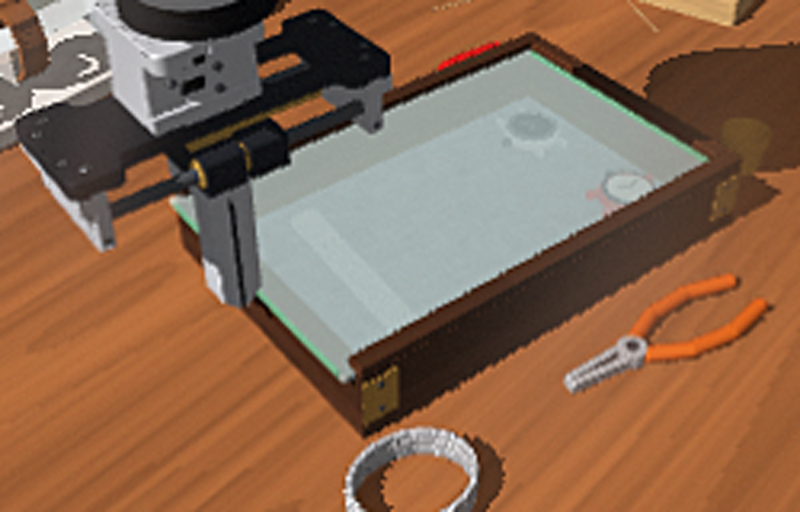

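The side view shows the lid almost at the end wall, still slightly proud of the low wall, and no rise in force yet. I'll keep creeping in small steps.

>>> drive_tool([
  {"translation": [0, 0.3, 0], "roll": 0},
  {"translation": [0, 0.6, 0], "roll": 0},
  {"translation": [0, 0.6, 0], "roll": 0},
])

```text
time: 17.25
position: [0.5631, 0.0449, 0.0395]
tcp_rot: [-0.0, 0.995, -0.097, 0.0]
contact_force: [-1.5, 3.7, 3.4]
opening: 0.004
```

>>> drive_tool([
  {"translation": [0, 0.3, 0], "roll": 0},
  {"translation": [0, 0.6, 0], "roll": 0},
  {"translation": [0, 0.6, 0], "roll": 0},
])

```text
time: 17.55
position: [0.563, 0.0443, 0.0395]
tcp_rot: [0.0, 0.995, -0.097, 0.0]
contact_force: [-1.6, 4.2, 3.9]
opening: 0.003
```

>>> drive_tool([
  {"translation": [0, 0.3, 0], "roll": 0},
  {"translation": [0, 0.6, 0], "roll": 0},
  {"translation": [0, 0.6, 0], "roll": 0},
])

```text
time: 17.85
position: [0.5629, 0.0437, 0.0395]
tcp_rot: [-0.0, 0.995, -0.097, -0.0]
contact_force: [-1.9, 4.6, 3.2]
opening: 0.004
```

>>> drive_tool([
  {"translation": [0, 0.3, 0], "roll": 0},
  {"translation": [0, 0.6, 0], "roll": 0},
  {"translation": [0, 0.6, 0], "roll": 0},
])

```text
time: 18.15
position: [0.5628, 0.0432, 0.0395]
tcp_rot: [-0.0, 0.995, -0.097, 0.0]
contact_force: [-1.7, 4.4, 3.4]
opening: 0.005
```

>>> drive_tool([
  {"translation": [0, 0.3, 0], "roll": 0},
  {"translation": [0, 0.6, 0], "roll": 0},
  {"translation": [0, 0.6, 0], "roll": 0},
])

```text
time: 18.45
position: [0.5626, 0.0426, 0.0395]
tcp_rot: [-0.0, 0.995, -0.097, -0.0]
contact_force: [-2.6, 4.1, 3.7]
opening: 0.007
```

>>> drive_tool([
  {"translation": [0, 0.3, 0], "roll": 0},
  {"translation": [0, 0.6, 0], "roll": 0},
  {"translation": [0, 0.6, 0], "roll": 0},
])

```text
time: 18.75
position: [0.5625, 0.042, 0.0395]
tcp_rot: [-0.0, 0.995, -0.097, 0.0]
contact_force: [-1.6, 5.0, 3.9]
opening: 0.006
```

```bash
python3 -c "
from h import *
st()
im=arm.get_image('side'); c=im['pixels'][195:285,220:320,::-1]; cv2.imwrite('pics/side3.png',cv2.resize(c,None,fx=6,fy=6,interpolation=cv2.INTER_CUBIC))
p=im['pixels'].astype(int); g=(p[...,1]-p[...,0]>25)&(p[...,1]-p[...,2]>5)
for a in [(255,250),(262,257),(270,257)]: pass
"
```

```text
t 18.75 casex -0.4 casey 156.0 z 39.5 Fx,Fy,Fz case [-2.54  4.61  3.91] open 0.006 toolx -11.08 toolz [ 0.  0. -1.]
```

View pics/side3.png

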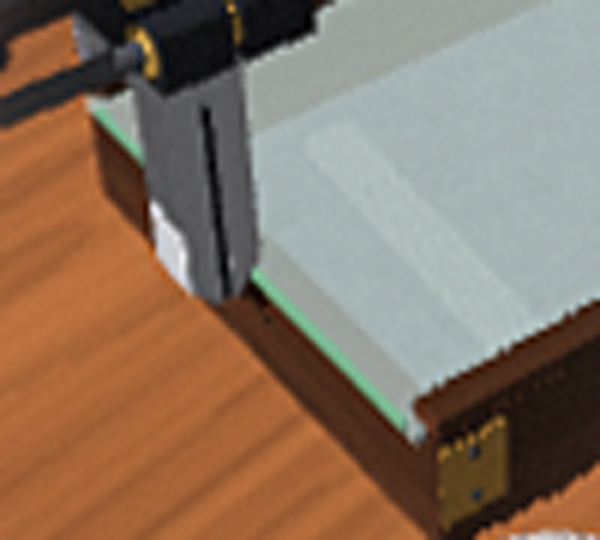

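The fingertip is still on the glass edge with the lid a little proud, and the force is unchanged. I'll continue.

>>> drive_tool([
  {"translation": [0, 0.3, 0], "roll": 0},
  {"translation": [0, 0.6, 0], "roll": 0},
  {"translation": [0, 0.6, 0], "roll": 0},
])

```text
time: 19.1
position: [0.5625, 0.0419, 0.0395]
tcp_rot: [-0.0, 0.995, -0.096, 0.0]
contact_force: [-2.3, 6.3, 3.9]
opening: 0.004
```

>>> drive_tool([
  {"translation": [0, 0.3, 0], "roll": 0},
  {"translation": [0, 0.6, 0], "roll": 0},
  {"translation": [0, 0.6, 0], "roll": 0},
])

```text
time: 19.4
position: [0.5624, 0.0418, 0.0396]
tcp_rot: [-0.001, 0.995, -0.096, 0.0]
contact_force: [-1.6, 8.5, 1.9]
opening: 0.003
```

The force has risen and the motion has stopped, so this looks like the end stop. I'll back off, lift, and check from above.

>>> drive_tool([
  {"translation": [0, -6, 0], "roll": 0},
  {"translation": [0, -20, 0], "roll": 0},
  {"translation": [0, -40, 0], "roll": 0},
  {"translation": [0, -50, -30], "roll": 0},
  {"translation": [0, -60, -60], "roll": 0},
])

```text
time: 19.9
position: [0.5733, 0.101, 0.0995]
tcp_rot: [0.0, 0.995, -0.096, -0.001]
contact_force: [-0.2, -0.0, -0.1]
opening: 0.005
```

>>> drive_tool([
  {"translation": [0, -40, 0], "roll": 0},
  {"translation": [0, -80, 0], "roll": 0},
  {"translation": [0, -120, 0], "roll": 0},
  {"translation": [0, -120, 0], "roll": 0},
])

```text
time: 20.3
position: [0.5965, 0.2247, 0.0995]
tcp_rot: [-0.001, 0.996, -0.093, 0.0]
contact_force: [-0.2, -0.3, -0.3]
opening: 0.006
```

```bash
python3 -c "
from h import *
import pickle
st()
im=arm.get_image('top'); pickle.dump(im,open('top9.pkl','wb')); c=im['pixels'][140:300,190:440,::-1]; cv2.imwrite('pics/top9.png',cv2.resize(c,None,fx=3.2,fy=3.2,interpolation=cv2.INTER_CUBIC))
"
```

```text
t 20.3 casex -2.2 casey 341.8 z 99.5 Fx,Fy,Fz case [-0.11 -0.34 -0.28] open 0.006 toolx -10.72 toolz [ 0.     0.003 -1.   ]
```

View pics/top9.png

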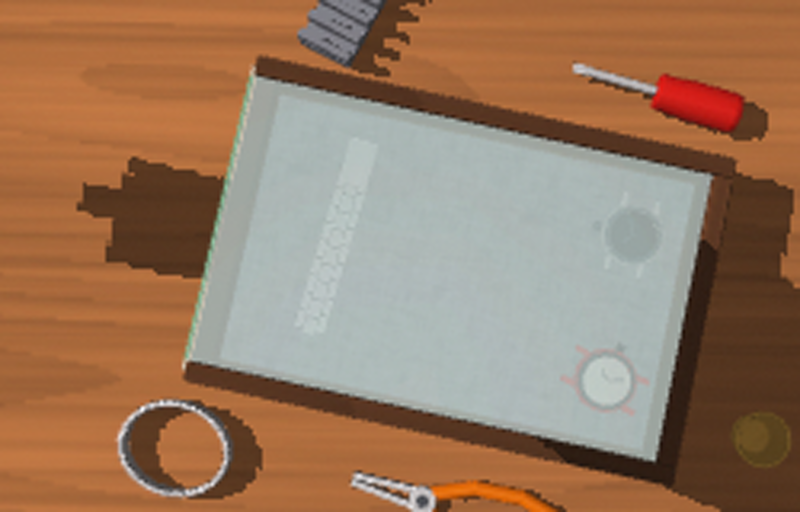

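```bash
python3 - <<'E'
from h import *
import pickle
a=pickle.load(open("top0.pkl","rb")); b=pickle.load(open("top9.pkl","rb"))
def P(im,u,v,z):
    p=onplane(im,190+(u+.5)/3.2-.5,140+(v+.5)/3.2-.5,z)*1000; return "x %.1f y %.1f"%(p[:2]@EX-544.3,p[:2]@EY+6.5)
for n,im,u,v,z in [("end0 F",a,100,34,.046),("end0 N",a,28,333,.046),("end F",b,254,66,.046),("end N",b,186,362,.046),("rail end F",b,258,57,.054),("rail end N",b,187,364,.054),("wall in F",b,713,175,.054),("wall in N",b,657,460,.054)]: print(n,P(im,u,v,z))
d=np.abs(a["pixels"].astype(int)-b["pixels"]).max(2)
for n,(u,v) in dict(bracelet=(245,280),pliers=(340,300),driver=(400,170),pins=(298,143),loupe=(428,277)).items(): print(n,np.median(d[v-15:v+15,u-15:u+15]))
E
```

```text
end0 F x 93.3 y 243.4
end0 N x -92.6 y 243.1
end F x 94.0 y 147.3
end N x -89.8 y 147.1
rail end F x 98.5 y 144.8
rail end N x -90.1 y 144.9
wall in F x 86.7 y -139.1
wall in N x -87.0 y -139.1
bracelet 9.0
pliers 9.0
driver 9.0
pins 7.0
loupe 6.0
```

```bash
python3 -c "
from h import *
st(); print(arm.finish_job())"
```

```text
t 20.35 casex -1.6 casey 338.6 z 99.2 Fx,Fy,Fz case [ 0.46 -0.41 -0.2 ] open 0.007 toolx -10.83 toolz [-0.     0.001 -1.   ]
the job is handed in; nothing more can be done
None
```

I stroked the lid's leading edge right across and then pushed the lid fully home. The job was handed in at about 20 s, with the arm well clear and reading no contact.

- **Stroke:** With shut fingertips about 6 mm below the glass, I moved from case x ≈ −75 to +77 mm. That left roughly 3–5 mm between the fingers and the rail at each end. Every force reading along the way showed contact, with 3–5 N pressing on the edge. The lid was pushed back about 4 mm.
- **Closing:** I pushed on the middle of the overhanging end at about 4 N. Near home I crept in steps of 0.5–1.5 mm until the motion stopped and the force rose to about 8.5 N, then backed off.
- **Last checks:** In the top picture the lid's end stands about 2.4 mm beyond the rail ends; about 3 mm past the low wall was expected. The leading edge is in its groove. By eye, the bracelet, pliers, screwdriver, pin block, loupe and the things inside the case look to be in the same places.
- **Disagreement:** The arm stopped about 5 mm further in than I had worked out. The fingertip looks tapered, and my case frame was off by 1–2 mm. The picture and the end-stop force both say the lid is home.

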